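Click the dipper carousel round and hang the dipper over the drip dish

ROBOT

A 7-joint arm with a two-finger parallel gripper is mounted at the origin on a cart in front of the work surface, level with it; the furniture and walls round the work are solid. World frame = base frame: x ahead of the robot, y to its left, z up, the work surface at z = 0. Lengths are in m, angles in degrees, forces in N, time in s.
With the tool pointing down it reaches from about 0.425 to 1.025 m from the base axis. Payload 3.6 kg.
Tool frame: the origin (TCP) lies midway between the tips of the shut fingers; the grasp point (between the pads) lies 19 mm behind it; z points along the fingers, y is the line along which they close (so a half turn about z gives the same grasp; the last joint's range is limited). The gripper opens to 85 mm and grips with 20 to 120 N. Pads are 22 mm wide; open, the fingers measure 114 mm over their backs; the gripper's body (76 mm by 85 mm) begins 54 mm behind the grasp point. The pads swing forward as they close: fully open they stand 13 mm farther back than shut.
Start: joints at [-69.185, 33.873, 2.773, 92.16, -1.908, 54.013, -1.931], TCP at [0.32, 0.651, 0.231] pointing down, gripper open.
Joint ranges: [-153.93, 153.93], [-27.13, 128.08], [-72.61, 78.16], [10.71, 143.7], [-87.88, 267.88], [4.46, 118.87], [-176.78, 176.78]. Speed limits (degrees/s): [147.25, 147.25, 180, 180, 180, 180, 180].

INTERFACE

Orientations are given as a 3x3 rotation matrix whose columns are the frame's x, y, z axes.
In Python, from cell import ctrl gives the robot as it stands.
- The arm moves only by the shell command python3 shift.py 'ROWS'. ROWS is rows parted by semicolons, their numbers by spaces, 1 to 8 of them, each of 7 numbers: the finger opening in m, then dx, dy, dz in m, then a rotation vector rx, ry, rz in degrees; each row is the pose to reach, as a shift and turn from the pose commanded when the command began, along the tool's axes at that moment; what a row does not reach only later rows make up. A row lasts 1/12 s, in which the tool goes at most 0.0417 m and 7.16 degrees, less where a joint would pass 70% of its speed; a pose out of reach is approached as far as the arm can. The fingers move at their own pace and stop on an object; the grip force is fixed at half the most. Time passes only in rows, so rows that do not move let the fingers close. It prints the time, the measured TCP pose, the force, the opening and the grip force at its end.
- ctrl.state(): the state, without advancing time (a new reading comes with each control period).
- ctrl.read_camera(name): name is "scene" or "top" or "wrist"; returns a dict with "color" (420x560x3 uint8, blue, green, red), "fx", "fy", "cx", "cy" (pixels), "D" ([k1, k2, p1, p2, k3] as OpenCV has them; the pictures are not rectified), "rvec" (rotation vector, rad) and "tvec" (3), from world to camera coordinates, as OpenCV has them; the wrist camera has in their place "mount" (4x4, takes a point from camera to tool coordinates, whose origin is the TCP and whose axes are the flange's). Camera axes: x right, y down, z forward; pixel columns grow to the right and rows downward; lengths in m; the calibration is good to about 2 mm. A picture is of the moment at which its call begins: read the wrist's pose just before it. There is no depth.
- ctrl.close_job(): hands the job in; it is judged then, once.
The state is a dict: "clock": time; "qpos": joint angles; "qvel": joint speeds; "effort": joint torques, N m; "position": TCP position; "eef_rot": TCP orientation; "ft_force": force on the tool from outside, world axes, zero at the start; "ft_torque": the same for the moment, N m; "width": finger opening in m; "gripper_force": force on a finger pad.
Only numpy, scipy, OpenCV 4.12 (cv2) and the standard library are available. Lean on these libraries where they do the work, as an engineer would, in place of code of your own. Each camera call takes 0.05 s, during which the arm holds its last target. There are 200 camera calls.

TASK

Put the measuring dipper that stands on the worktop back on its carousel: turn the carousel by the knob on top, click by click, until its one empty branch has clicked home directly over the drip dish, let go of the knob, then hang the dipper by its hook on that branch and leave it hanging freely and still over the dish. Leave the loose jars, the flat tin and the timer where they are.

Things in the scene. Friction and masses are not known exactly. Their poses are not given: they have to be found in the camera images.
- stand: the fixed carousel stand, at another place and yaw each time: round wooden foot 128 mm across, steel post on its axis, and a tongue on its -x side that carries the drip dish. Origin: on the post axis at worktop height, z up. Its turning head has five wire branches 72 degrees apart; four carry dippers (fixed to the head, cups to 58 mm across, 28 mm or more above the worktop), one is empty
- rack (a joint): angle of the turning head, rad, endless; 0 or 2 pi = empty branch over the dish; grows anticlockwise from above. Index wheel with sprung plunger: it clicks to rest at multiples of 1.257 (72 degrees). Leaving a rest takes about 0.27 N m, less towards the crest half way; let go before the crest it springs back, beyond it it snaps on. Starts 1 or 2 clicks from home, either way; turn either way
- crown (a point): centre of the wooden crown disc's underside, on the carousel's axis, 282 mm above the worktop. The disc, 182 mm across and up to 11 mm thick, turns with the branches and covers them from above: a dipper must come in from outside, under its rim, held by its grip sleeve with the gripper leaning outward from the post by about 25 to 35 degrees from vertical
- knob: wooden bar knob on top of the crown, turns with the head: 54 mm long along its x, 18 mm wide along y (grip across this width), 30 mm tall, z up. Origin: middle of the bar, on the carousel's axis, 320 mm above the worktop; the crown's top is 27 mm below it. Its -x axis points the way of the empty branch.
- branch: the empty branch, a 7 mm steel wire. Origin: the hook's seat on top of the wire, 85 mm from the carousel's axis, 242 mm above the worktop; x points outward along the wire, z up. The wire is level from 13 mm inside the origin to 7 mm outside, then bends up: it ends 15 mm outside the origin, its tip 10 mm above the seat. The crown is 40 mm above the origin
- tray_centre (a point): centre of the steel drip dish, 86 mm across, on the stand's tongue 85 mm from the post axis; the point is 18 mm above the worktop, the dish's rim 22 mm. Behind the work a wall shelf hangs 440 mm above the worktop, its front edge from x 0.60 m at y 0.1 m to x 0.50 m at y 0.5 m
- dipper: the loose steel measuring dipper, standing upright: cup 52 mm across, 40 mm tall, weight 0.11 to 0.22 kg. Origin: centre of the cup's underside, z up. Its handle, a strap 14 mm wide (along y) and 4 mm thick, rises at x = +28 mm beside the cup and is bent over at the top into a hook that curls back over the cup towards -x and opens downward; highest point 214 mm
- dipper_grip (a point): middle of the black grip sleeve on the dipper's handle, 72 mm above the cup's underside; the sleeve is 12 mm thick along the dipper's x (close the fingers along this), 18 mm wide along y, 60 mm tall. Same axes as the dipper
- dipper_hook (a point): inside top of the dipper's hook, where the wire bears: 16 mm in x and 210 mm in z from the dipper's origin. It goes over a wire that runs along the dipper's y, from either side. 20 mm wide inside, strap 14 mm wide along y, free end 18 mm below this point. Same axes as the dipper
- spice_tall: small glass spice jar with a screw cap, 46 mm across, 105 mm tall, loose, to be left alone; origin: centre of its underside
- flat_tin: flat oblong tin, 63 x 105 x 24 mm, loose, to be left alone; origin: centre of its underside
- timer: round wind-up kitchen timer, 67 mm across, 54 mm tall, loose, to be left alone; origin: centre of its underside
- jam_jar: glass jar with a lid, 69 mm across, 99 mm tall, loose, to be left alone; origin: centre of its underside

How it is judged (in metres and radians):
On the way, in this order (a step that is already met when the one before it is completed fails the run):
1. the knob is gripped and the carousel turns with it (contact force between the fingers and knob above 1 N and (velocity of joint rack above 0.1 rad/s or velocity of joint rack below -0.1 rad/s)), for 0.1 s.
2. the empty branch has clicked home over the drip dish, at rest with the knob released, and the dipper is not yet on it (horizontal distance between branch and tray_centre below 0.012 m and velocity of joint rack between -0.05 and 0.05 rad/s and contact force between the fingers and knob below 0.05 N and contact force between dipper and branch below 0.05 N), for 0.2 s.
At the end, for the whole second after the job is handed in: The dipper hangs at rest on the once empty branch: inside of its hook within 20 mm of the seat, weight on the wire, cup above the dish, handle within 11 degrees of vertical, under 0.03 m/s. That branch is clicked over the dish (seat within 12 mm of its centre, seen from above), carousel at rest (horizontal distance between branch and tray_centre below 0.012 m and velocity of joint rack between -0.05 and 0.05 rad/s and distance between dipper_hook and branch below 0.02 m and contact force between dipper and branch above 0.5 N and angle between dipper's own z axis and vertical below 0.2 rad and height (world z) of dipper above 0.025 m and linear speed of dipper below 0.03 m/s); the robot touches nothing.
It fails at once if the spice jar is knocked or moved more than 20 mm (distance of spice_tall from where it was at the start of the episode above 0.02 m).
It fails at once if the flat tin is knocked or moved more than 20 mm (distance of flat_tin from where it was at the start of the episode above 0.02 m).
It fails at once if the timer is knocked or moved more than 20 mm (distance of timer from where it was at the start of the episode above 0.02 m).
It fails at once if the jam jar is knocked or moved more than 20 mm (distance of jam_jar from where it was at the start of the episode above 0.02 m).
It fails at once if the dipper is tipped over (more than 60 degrees) (angle between dipper's own z axis and vertical above 1.05 rad).
It also fails if it takes over 72 s, if anything falls off the work surface, if the arm or the gripper's body presses on something with over 40 N, if the wrist force passes 120 N, or if a joint passes its speed limit or range.

## Working session

There is one attempt and no reset: what is moved stays moved. The work goes in short steps, Python scripts to look and compute and a shell command to move; the robot and the scene stay as the last step left them, time stands still between calls to the robot, and variables do not carry over. Pictures are saved under pics/ and viewed, at most 10 in all, crops included, and the job is handed in when it is done.

```bash
ls; mkdir -p pics
cat > h.py <<'E'
import numpy as np, cv2
from cell import ctrl
def K(c): return np.array([[c['fx'],0,c['cx']],[0,c['fy'],c['cy']],[0,0,1.]])
def cam(n):
    s=ctrl.state(); c=ctrl.read_camera(n)
    if n=='wrist':
        T=np.eye(4); T[:3,:3]=s['eef_rot']; T[:3,3]=s['position']
        M=T@np.array(c['mount']); c['R']=M[:3,:3].T; c['C']=M[:3,3]
    else:
        c['R']=cv2.Rodrigues(np.array(c['rvec'],float))[0]; c['C']=-c['R'].T@np.array(c['tvec'],float).ravel()
    return c
def ray(c,u,v):
    p=cv2.undistortPoints(np.array([[[u,v]]],float),K(c),np.array(c['D'],float))[0,0]
    d=c['R'].T@np.array([p[0],p[1],1]); return c['C'],d/np.linalg.norm(d)
def plane(c,u,v,z):
    C,d=ray(c,u,v); return C+d*(z-C[2])/d[2]
def tri(rs):
    A=0;b=0
    for C,d in rs:
        P=np.eye(3)-np.outer(d,d); A=A+P; b=b+P@C
    x=np.linalg.solve(A,b); return x,[float(np.linalg.norm((np.eye(3)-np.outer(d,d))@(x-C))) for C,d in rs]
def proj(c,X):
    X=np.array(X,float).reshape(-1,3); t=-c['R']@c['C']
    return cv2.projectPoints(X,cv2.Rodrigues(c['R'])[0],t,K(c),np.array(c['D'],float))[0].reshape(-1,2)
E
python3 - <<'E'
from h import *
import pickle
for n in('scene','top'):
    c=cam(n); cv2.imwrite(f'pics/{n}0.png',c['color']); pickle.dump(c,open(n+'0.pkl','wb')); print(n,c['C'],c['fx'],c['R'][2])
s=ctrl.state(); print(s['clock'],s['position'],s['eef_rot'])
E
```

```text
cell.py
pics
shift.py
scene [-0.4739954   0.45885679  0.98327167] 540.4676984571469 [ 0.75424622 -0.13356553 -0.64286305]
top [0.34688738 0.28781014 1.53767258] 538.3750797185861 [ 0.07443813  0.00332808 -0.99722008]
0.1 [0.31945084 0.64998633 0.23020722] [[-8.97506536e-01  4.41000394e-01 -8.18439169e-04]
 [ 4.41001133e-01  8.97504378e-01 -1.97319250e-03]
 [-1.35625935e-04 -2.13188577e-03 -9.99997718e-01]]
```

View pics/scene0.png

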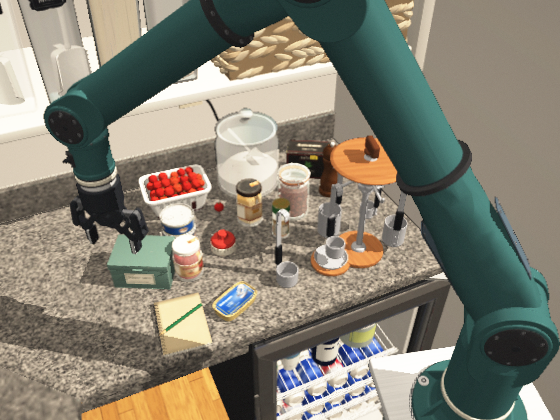

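View pics/top0.png

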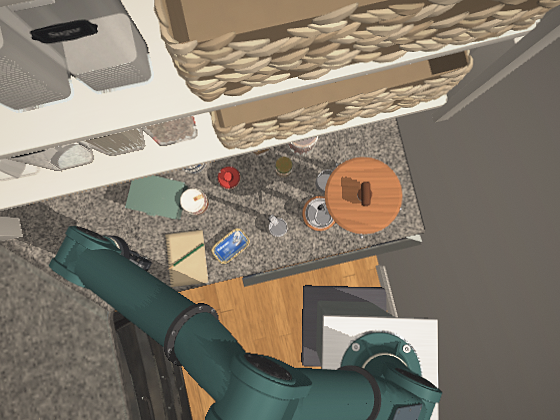

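The scene view shows the carousel at (370,190), the loose dipper at cup (287,275) and hook (283,213), and the dish at (330,260). In the top view the crown is at (365,195), the knob at (366,193), the dish at (320,213) and the dipper at (278,227). Next I'll enlarge these areas.

Run:
```python
from h import *
import pickle
a=pickle.load(open('top0.pkl','rb'))['color'][150:250,255:415]; b=pickle.load(open('scene0.pkl','rb'))['color'][125:295,260:420]
a=cv2.resize(a,None,fx=2.45,fy=2.45*1,interpolation=3); b=cv2.resize(b,None,fx=3.4,fy=3.4,interpolation=3)
a=cv2.resize(pickle.load(open('top0.pkl','rb'))['color'][150:250,255:415],None,fx=5,fy=5,interpolation=3)
cv2.imwrite('pics/topc.png',a); cv2.imwrite('pics/scenec.png',b)
```

```text
(no output)
```

View pics/topc.png

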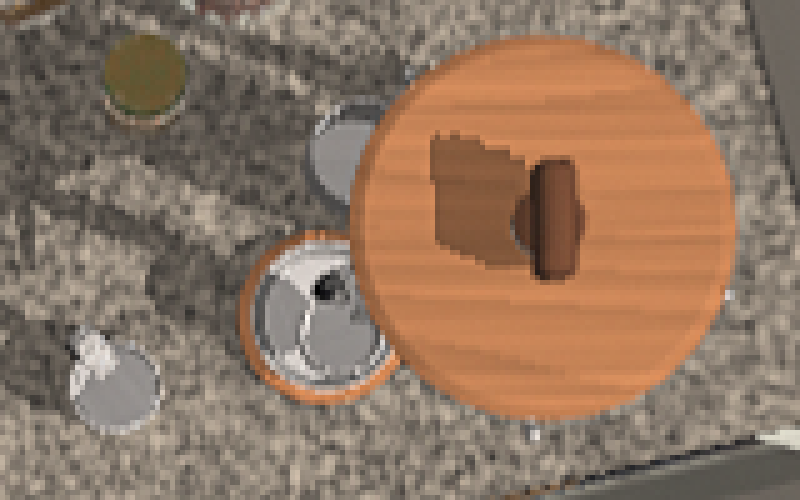

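View pics/scenec.png

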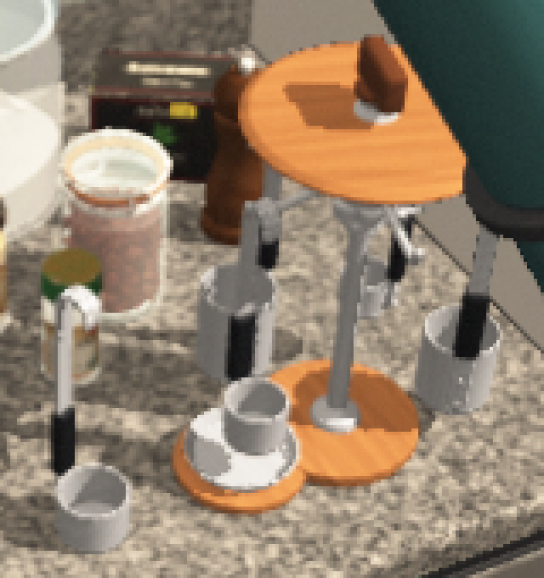

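The top crop shows the crown disc, about 385 px across in the crop, and the knob bar running up and down in the image at crop (555,220). The dish is at (325,315), the dipper cup at (115,388), and its hook on the upper left at (95,350). White branch tips show at (535,435) and (730,295). In the scene crop the four carried dippers are visible. Next I'll triangulate.

Run:
```python
from h import *
import pickle
t=pickle.load(open('top0.pkl','rb')); s=pickle.load(open('scene0.pkl','rb'))
T=lambda u,v:(255+u/5,150+v/5)
S=lambda u,v:(260+u/3.4,125+v/3.4)
def both(n,a,b): print(n,*[np.round(x,4) for x in tri([ray(t,*T(*a)),ray(s,*S(*b))])])
# crown ellipse top via mask
hsv=cv2.cvtColor(t['color'],cv2.COLOR_BGR2HSV); 
m=cv2.inRange(hsv,(5,90,60),(20,255,255)); m[:, :300]=0; m[250:]=0;m[:150]=0
m=cv2.morphologyEx(m,cv2.MORPH_CLOSE,np.ones((5,5)))
# crown only: centre-ish circle fit of contour points to right of x=335
cs=max(cv2.findContours(m,0,1)[0],key=cv2.contourArea)[:,0]
p=cs[(cs[:,0]>335)]; e=cv2.fitEllipse(p.astype(np.float32)); print(e)
for z in(.282,.293): print('crown',plane(t,*e[0],z))
both('knob top mid',(557,220),(385,62))
k1=plane(t,*T(557,162),.335);k2=plane(t,*T(552,278),.335);print('knob ends',k1,k2,(k1+k2)/2, np.degrees(np.arctan2(*(k2-k1)[1::-1])),np.linalg.norm(k2-k1))
# knob darkbrown mask
m=cv2.inRange(hsv,(0,90,20),(14,255,125)); m[:, :358]=0;m[:,374]=0;m[210:]=0;m[:178]=0
r=cv2.minAreaRect(max(cv2.findContours(m,0,1)[0],key=cv2.contourArea));print(r)
d=plane(t,*T(322,316),.022);print('dish',d)
for tp in((535,435),(730,295)): print('tip',plane(t,*T(*tp),.252))
both('cup rim c',(116,385),(94,490)); print('cup',plane(t,*T(116,386),.04))
both('hook top',(93,345),(82,292))
for z in (.205,.214): print(plane(t,*T(93,348),z))
print('jar caps',plane(t,*T(145,75),.105))
```

```text
((362.93798828125, 195.12071228027344), (76.38497161865234, 77.2355728149414), 110.54425048828125)
crown [0.46681919 0.09505652 0.282     ]
crown [0.46576856 0.09674508 0.293     ]
knob top mid [0.4649 0.0943 0.3298] [0.0004 0.0004]
knob ends [0.49058712 0.095918   0.335     ] [0.43838923 0.09735296 0.335     ] [0.46448818 0.09663548 0.335     ] 178.42529126941557 0.05221761166979146
((364.5, 193.5), (23.0, 13.0), 90.0)
dish [0.43726821 0.17665724 0.022     ]
tip [0.36961536 0.09120649 0.252     ]
tip [ 4.38846332e-01 -3.12748120e-04  2.52000000e-01]
cup rim c [0.3947 0.2916 0.0383] [0.0001 0.0001]
cup [0.39414675 0.29161061 0.04      ]
hook top [0.4083 0.3014 0.2111] [0.0017 0.0017]
[0.40743948 0.30308659 0.205     ]
[0.40703056 0.30298342 0.214     ]
jar caps [0.55921511 0.28037745 0.105     ]
```

The carousel axis is at about (0.4655, 0.0955), the dish direction is about 109°, and the empty branch is at about 181°. So it needs one click clockwise (−72°). The dipper's yaw is about 39°. I'll work out the move to hover above the knob.

```bash
cat >> h.py <<'E'
from scipy.spatial.transform import Rotation as Rn
def Rtool(ang,tilt=0,lean=None):
    "tool y at world yaw ang (deg), z down; gripper body leaning by tilt towards yaw lean"
    a=np.radians(ang); y=np.array([np.cos(a),np.sin(a),0]); z=np.array([0,0,-1.])
    if tilt:
        l=np.radians(lean); t=np.radians(tilt); z=-np.cos(t)*np.array([0,0,1])-np.sin(t)*np.array([np.cos(l),np.sin(l),0])
    x=np.cross(y,z); return np.c_[x,y,z]
def shift(p,R,s=None):
    s=s or ctrl.state(); R0=np.array(s['eef_rot'])
    d=R0.T@(np.array(p)-s['position']); r=Rn.from_matrix(R0.T@R).as_rotvec(degrees=True)
    print('shift',np.round(d,4),'rot',np.round(r,2)); return d,r
E
python3 - <<'E'
from h import *
s=ctrl.state()
shift([.32,.65,.40],np.array(s['eef_rot'])); shift([.4655,.0955,.40],Rtool(91))
E
```

```text
shift [-5.000e-04 -1.000e-04 -1.698e-01] rot [0. 0. 0.]
shift [-0.3756 -0.4336 -0.1688] rot [-1.200e-01 -2.000e-02 -2.717e+01]
```

```bash
python3 shift.py '0.085 0 0 -0.17 0 0 0;0.085 0 0 -0.17 0 0 0;0.085 0 0 -0.17 0 0 0;0.085 0 0 -0.17 0 0 0;0.085 -0.376 -0.434 -0.17 0 0 -27.2;0.085 -0.376 -0.434 -0.17 0 0 -27.2;0.085 -0.376 -0.434 -0.17 0 0 -27.2;0.085 -0.376 -0.434 -0.17 0 0 -27.2'
python3 - <<'E'
from h import *
print(ctrl.state()['qpos']);shift([.4655,.0955,.40],Rtool(91))
E
```

```text
clock: 0.77
position: [0.3622, 0.4875, 0.3986]
eef_rot: [[-1.0, -0.024, -0.0], [-0.024, 1.0, -0.001], [0.0, -0.001, -1.0]]
ft_force: [1.9, 0.0, -0.7]
width: 0.0852
gripper_force: 0.0
[-56.94677259  16.73942909  -0.95440969  96.64141885   0.32225882
  66.65544305  33.41499791]
shift [-0.0937 -0.3944 -0.0011] rot [-0.04 -0.    0.4 ]
```

```bash
python3 shift.py '0.085 -0.094 -0.394 0 0 0 0;0.085 -0.094 -0.394 0 0 0 0;0.085 -0.094 -0.394 0 0 0 0;0.085 -0.094 -0.394 0 0 0 0;0.085 -0.094 -0.394 0 0 0 0;0.085 -0.094 -0.394 0 0 0 0;0.085 -0.094 -0.394 0 0 0 0;0.085 -0.094 -0.394 0 0 0 0' >/dev/null
python3 shift.py '0.085 0 -0.07 0 0 0 0;0.085 0 -0.07 0 0 0 0;0.085 0 -0.07 0 0 0 0'
python3 - <<'E'
from h import *
import pickle
print(ctrl.state()['qpos']);shift([.4655,.0955,.40],Rtool(91))
c=cam('wrist'); cv2.imwrite('pics/w1.png',c['color']); pickle.dump(c,open('w1.pkl','wb')); print(proj(c,[.4655,.0955,.335]),c['C'],c['R'][2])
E
```

```text
clock: 1.68
position: [0.4461, 0.0889, 0.3987]
eef_rot: [[-1.0, -0.006, -0.001], [-0.006, 1.0, -0.003], [0.001, -0.003, -1.0]]
ft_force: [-0.1, 0.2, 1.0]
width: 0.0848
gripper_force: 0.0
[-29.84327795   3.26197635  13.56350087 113.72233748  -0.69529214
  63.20908837  74.37606494]
shift [-0.0194  0.0065 -0.0014] rot [-0.17 -0.06 -0.64]
[[286.03088447 246.93248393]] [0.36951949 0.08898596 0.54057548] [ 3.02772221e-01 -5.96120791e-04 -9.53062761e-01]
```

View pics/w1.png

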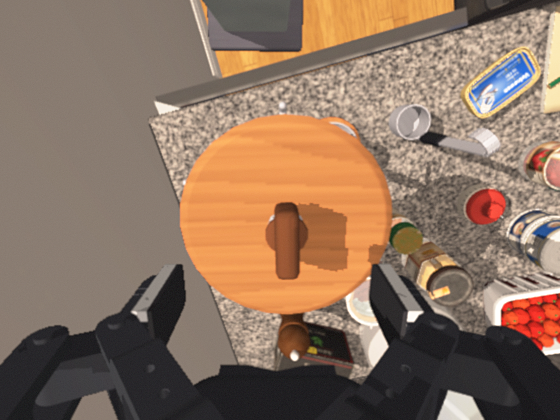

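In the wrist view the knob bar runs from (286,205) to (288,278), with the crown ellipse centred near (286,213). The loose dipper is on the right: cup at (410,121), sleeve at (438,140) and hook at (487,141).

Run:
```python
from h import *
import pickle
c=pickle.load(open('w1.pkl','rb')); t=pickle.load(open('top0.pkl','rb')); s=pickle.load(open('scene0.pkl','rb'))
hsv=cv2.cvtColor(c['color'],cv2.COLOR_BGR2HSV)
m=cv2.inRange(hsv,(5,90,60),(20,255,255)); m[:,395:]=0;m[:100]=0;m[315:]=0
m=cv2.morphologyEx(m,cv2.MORPH_OPEN,np.ones((9,9)))
q=max(cv2.findContours(m,0,1)[0],key=cv2.contourArea)[:,0]
q=q[~((q[:,0]>300)&(q[:,1]<150))]
W=np.array([plane(c,*p,.289)[:2] for p in q])
A=np.c_[2*W,np.ones(len(W))]; x=np.linalg.lstsq(A,(W**2).sum(1),rcond=None)[0]; print('crown circle',x[:2],np.sqrt(x[2]+x[0]**2+x[1]**2))
a=plane(c,287,207,.335);b=plane(c,288,276,.335);print('knob',a,b,(a+b)/2,np.degrees(np.arctan2(*(a-b)[1::-1])))
T=lambda u,v:(255+u/5,150+v/5); S=lambda u,v:(260+u/3.4,125+v/3.4)
print('knob tri',tri([ray(c,287.5,240),ray(t,*T(557,220)),ray(s,*S(385,62))]))
print('cup rim',tri([ray(c,411,121),ray(t,*T(116,385)),ray(s,*S(94,490))]))
# black sleeve centre and yaw
k=cv2.inRange(s['color'],(0,0,0),(60,60,60))
k=k[235:275,270:290]; mm=cv2.moments(k,True); su,sv=270+mm['m10']/mm['m00'],235+mm['m01']/mm['m00']; print(mm['m00'],su,sv)
k=cv2.inRange(c['color'],(0,0,0),(55,55,55))[125:160,415:465]; mm=cv2.moments(k,True); wu,wv=415+mm['m10']/mm['m00'],125+mm['m01']/mm['m00']; print(mm['m00'],wu,wv)
print('sleeve',tri([ray(c,wu,wv),ray(s,su,sv)]))
print('hook',tri([ray(c,487,140),ray(t,*T(93,348)),ray(s,*S(82,292))]))
big=cv2.resize(c['color'][95:170,385:505],None,fx=6,fy=6,interpolation=3);cv2.imwrite('pics/w1c.png',big)
```

```text
crown circle [0.46558501 0.09602994] 0.08866513523303868
knob [0.43594931 0.09570951 0.335     ] [0.48855231 0.09727435 0.335     ] [0.46225081 0.09649193 0.335     ] -178.29605984985977
knob tri (array([0.46356595, 0.09530635, 0.33052158]), [0.001840434549090807, 0.0014271443916550521, 0.0009002768235620238])
cup rim (array([0.39424639, 0.2913935 , 0.03841748]), [0.0008349867467065104, 0.0005584397899153064, 0.0003090779128852608])
112.0 278.07142857142856 254.72321428571428
213.0 431.2300469483568 138.20657276995306
sleeve (array([0.41604038, 0.31116156, 0.06865556]), [7.302537937065784e-05, 7.302537937054839e-05])
hook (array([0.40558983, 0.30099044, 0.21195374]), [0.0024112505326616264, 0.002531736243592638, 0.0013522560921762784])
```

View pics/w1c.png

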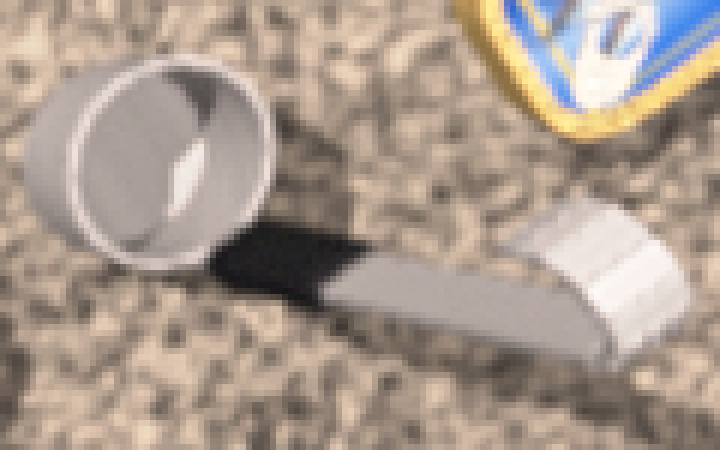

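The crop shows the cup rim, the black sleeve and the hook clearly. The dipper's yaw is about 41° and the sleeve is at (0.416, 0.311, 0.069). Now I'll grip the knob.

```bash
python3 shift.py '0.085 -0.0194 0.0068 0 0 0 0;0.085 -0.0194 0.0068 0 0 0 0;0.085 -0.0194 0.0068 0.035 0 0 0;0.085 -0.0194 0.0068 0.065 0 0 0;0.085 -0.0194 0.0068 0.09 0 0 0;0.085 -0.0194 0.0068 0.095 0 0 0;0.085 -0.0194 0.0068 0.095 0 0 0'
python3 -c "
from h import *
shift([.4655,.0958,.303],Rtool(91))"
```

```text
clock: 2.32
position: [0.4642, 0.1046, 0.3023]
eef_rot: [[-1.0, -0.02, -0.005], [-0.02, 1.0, -0.001], [0.005, -0.001, -1.0]]
ft_force: [0.1, 0.1, 0.8]
width: 0.085
gripper_force: 0.0
shift [-0.0011 -0.0089 -0.0007] rot [-0.08 -0.27  0.14]
```

```bash
python3 shift.py '0.085 -0.001 -0.009 0 0 0 0;0.085 -0.001 -0.009 0 0 0 0;0.085 -0.001 -0.009 0 0 0 0;0.03 -0.001 -0.009 0 0 0 0;0 -0.001 -0.009 0 0 0 0;0 -0.001 -0.009 0 0 0 0;0 -0.001 -0.009 0 0 0 0;0 -0.001 -0.009 0 0 0 0'
```

```text
clock: 2.98
position: [0.467, 0.095, 0.3041]
eef_rot: [[-1.0, -0.018, 0.0], [-0.018, 1.0, 0.0], [-0.0, 0.0, -1.0]]
ft_force: [-0.4, 0.2, -0.3]
width: 0.0251
gripper_force: 0.0
```

```bash
python3 shift.py '0 0 0 0 0 0 0;0 0 0 0 0 0 0;0 0 0 0 0 0 0;0 0 0 0 0 0 0'; python3 -c "
from h import *
shift([.4655,.0958,.303],Rtool(19))"
```

```text
clock: 3.32
position: [0.4671, 0.096, 0.3043]
eef_rot: [[-1.0, -0.019, 0.0], [-0.019, 1.0, 0.001], [-0.0, 0.001, -1.0]]
ft_force: [-1.8, 3.7, 4.9]
width: 0.0171
gripper_force: 58.9
shift [ 0.0016 -0.0002  0.0013] rot [ 8.000e-02 -4.000e-02  7.208e+01]
```

```bash
python3 shift.py '0 0 0 0 0 0 5;0 0 0 0 0 0 10;0 0 0 0 0 0 15;0 0 0 0 0 0 20;0 0 0 0 0 0 25;0 0 0 0 0 0 30;0 0 0 0 0 0 35;0 0 0 0 0 0 40'; python3 -c "
from h import *
shift([.4668,.0958,.304],Rtool(19));print(ctrl.state()['ft_torque'])"
```

```text
clock: 3.98
position: [0.4668, 0.0954, 0.3043]
eef_rot: [[-0.775, 0.632, -0.0], [0.632, 0.775, 0.001], [0.001, 0.0, -1.0]]
ft_force: [-2.3, 2.4, 4.9]
width: 0.0171
gripper_force: 59.2
shift [0.0003 0.0003 0.0003] rot [ 1.000e-02 -5.000e-02  3.181e+01]
[0.62433408 0.40036603 0.01177819]
```

```bash
python3 shift.py '0 0 0 0 0 0 5;0 0 0 0 0 0 10;0 0 0 0 0 0 15;0 0 0 0 0 0 20;0 0 0 0 0 0 25;0 0 0 0 0 0 30;0 0 0 0 0 0 32.5;0 0 0 0 0 0 32.5'; python3 -c "
from h import *
shift([.4668,.0958,.304],Rtool(19));print(ctrl.state()['ft_torque'])"
python3 - <<'E'
from h import *
import pickle
c=cam('top'); cv2.imwrite('pics/top1.png',cv2.resize(c['color'][150:250,255:415],None,fx=5,fy=5,interpolation=3))
E
```

```text
clock: 4.65
position: [0.4665, 0.0951, 0.3043]
eef_rot: [[-0.317, 0.948, -0.001], [0.948, 0.317, 0.0], [0.001, -0.001, -1.0]]
ft_force: [-4.0, 2.7, 6.1]
width: 0.017
gripper_force: 59.6
shift [0.0005 0.0005 0.0003] rot [-0.06 -0.04 -0.52]
[0.48636923 0.50917655 0.09929151]
```

```bash
python3 shift.py '0.085 0 0 0 0 0 0;0.085 0 0 0 0 0 0;0.085 0 0 0 0 0 0;0.085 0 0 0 0 0 0;0.085 0 0 -0.03 0 0 0;0.085 0 0 -0.06 0 0 0;0.085 0 0 -0.1 0 0 0;0.085 0 0 -0.1 0 0 0'
python3 - <<'E'
from h import *
import pickle
print(ctrl.state()['qpos'])
c=cam('wrist'); cv2.imwrite('pics/w2.png',c['color']); pickle.dump(c,open('w2.pkl','wb'))
G=np.array([.416,.311,.076]); R=Rtool(41,32,131); z=R[:,2]
for b in (.15,.0): 
  p=G+(.019-b)*z;print(p); shift(p,R)
E
```

```text
clock: 5.37
position: [0.4715, 0.095, 0.4109]
eef_rot: [[-0.317, 0.948, 0.013], [0.948, 0.317, 0.004], [0.0, 0.014, -1.0]]
ft_force: [1.4, 0.0, 0.4]
width: 0.0851
gripper_force: 0.0
[-40.30687446   4.73544669  25.69256502 110.89101589  -2.34560927
  64.07341161   4.7855558 ]
[0.37045676 0.3633915  0.1870943 ]
shift [ 0.2862 -0.0111  0.2207] rot [ -5.77 -31.49 -22.06]
[0.42260551 0.30340123 0.05988709]
shift [0.2127 0.0181 0.3482] rot [ -5.77 -31.49 -22.06]
```

View pics/w2.png

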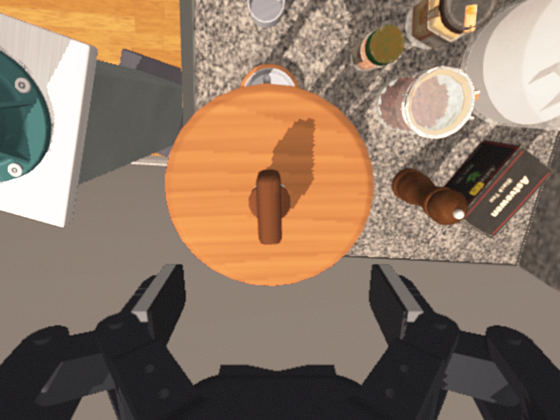

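The knob now runs (267,172)–(270,242), pointing straight at the dish (270,78), so the empty branch has clicked home. Next is the move to the dipper.

```bash
python3 shift.py '0.085 0.286 -0.011 0.02 -5.8 -31.5 -22;0.085 0.286 -0.011 0.02 -5.8 -31.5 -22;0.085 0.286 -0.011 0.02 -5.8 -31.5 -22;0.085 0.286 -0.011 0.02 -5.8 -31.5 -22;0.085 0.286 -0.011 0.02 -5.8 -31.5 -22;0.085 0.286 -0.011 0.02 -5.8 -31.5 -22;0.06 0.286 -0.011 0.02 -5.8 -31.5 -22;0.06 0.286 -0.011 0.02 -5.8 -31.5 -22' >/dev/null
python3 shift.py '0.055 0 0 0 0 0 0;0.055 0 0 0 0 0 0'
python3 - <<'E'
from h import *
import pickle
print(ctrl.state()['qpos'])
c=pickle.load(open('w2.pkl','rb'))
a=plane(c,267.5,173,.335);b=plane(c,270,242,.335);print('knob',np.degrees(np.arctan2(*(a-b)[1::-1])))
G=np.array([.416,.311,.076]); R=Rtool(41,32,131); z=R[:,2]
for b in (.15,.0): 
  p=G+(.019-b)*z;print(p); shift(p,R)
E
```

```text
clock: 6.25
position: [0.3661, 0.3612, 0.383]
eef_rot: [[-0.56, 0.756, 0.34], [0.638, 0.655, -0.405], [-0.529, -0.01, -0.849]]
ft_force: [-0.1, -1.1, 0.2]
width: 0.0553
gripper_force: 0.0
[-71.70384356  14.87819792   6.52614863 108.25813924  28.14792843
  73.75031739 -36.16439507]
knob 110.01868618721159
[0.37045676 0.3633915  0.1870943 ]
shift [0.1026 0.0067 0.1668] rot [-0.54 -0.06  0.25]
[0.42260551 0.30340123 0.05988709]
shift [0.1024 0.0082 0.3168] rot [-0.54 -0.06  0.25]
```

```bash
python3 shift.py '0.055 0.1025 0.007 0.165 -0.5 0 0.2;0.055 0.1025 0.007 0.165 -0.5 0 0.2;0.055 0.1025 0.007 0.165 -0.5 0 0.2;0.055 0.1025 0.007 0.165 -0.5 0 0.2;0.055 0.1025 0.007 0.165 -0.5 0 0.2;0.055 0.1025 0.007 0.165 -0.5 0 0.2;0.055 0.1025 0.007 0.165 -0.5 0 0.2'
python3 - <<'E'
from h import *
import pickle
c=cam('wrist'); cv2.imwrite('pics/w3.png',c['color']); pickle.dump(c,open('w3.pkl','wb'))
G=np.array([.416,.311,.076]); R=Rtool(41,32,131); z=R[:,2]
for b in (.15,.0): 
  p=G+(.019-b)*z;print(p); shift(p,R)
print(proj(c,G))
E
```

```text
clock: 6.83
position: [0.3707, 0.3634, 0.1896]
eef_rot: [[-0.556, 0.756, 0.346], [0.641, 0.655, -0.401], [-0.53, -0.001, -0.848]]
ft_force: [-0.8, 0.5, -0.0]
width: 0.0547
gripper_force: 0.0
[0.37045676 0.3633915  0.1870943 ]
shift [ 0.0015 -0.0015  0.0035] rot [ 0.05 -0.11 -0.13]
[0.42260551 0.30340123 0.05988709]
shift [ 0.0012 -0.0016  0.1535] rot [ 0.05 -0.11 -0.13]
[[275.94642326 193.27974771]]
```

View pics/w3.png

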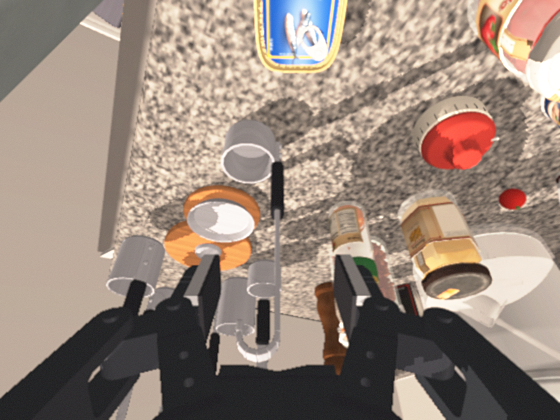

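The sleeve is seen edge-on at x≈278, y 163–217, midway between the open fingers and as predicted. The yaw is right, so I'll advance and grip.

```bash
python3 shift.py '0.055 0.001 -0.0005 0.03 0 0 0;0.055 0.001 -0.0005 0.07 0 0 0;0.055 0.001 -0.0005 0.1 0 0 0;0.055 0.001 -0.0005 0.13 0 0 0;0.055 0.001 -0.0005 0.15 0 0 0;0.055 0.001 -0.0005 0.15 0 0 0;0.055 0.001 -0.0005 0.15 0 0 0'
python3 -c "
from h import *
shift([.4226,.3034,.0599],Rtool(41,32,131))"
```

```text
clock: 7.47
position: [0.4223, 0.3074, 0.0633]
eef_rot: [[-0.556, 0.755, 0.349], [0.643, 0.656, -0.396], [-0.528, 0.004, -0.85]]
ft_force: [-0.3, 0.8, -0.3]
width: 0.0551
gripper_force: 0.0
shift [-0.0009 -0.0024  0.0046] rot [ 0.19 -0.16 -0.13]
```

```bash
python3 shift.py '0.03 0 -0.001 0.003 0 0 0;0 0 -0.001 0.003 0 0 0;0 0 -0.001 0.003 0 0 0;0 0 -0.001 0.003 0 0 0;0 0 -0.001 0.003 0 0 0;0 0 -0.001 0.003 0 0 0;0 0 -0.001 0.003 0 0 0'
python3 - <<'E'
from h import *
c=cam('top');cv2.imwrite('pics/top2.png',c['color'])
R=Rtool(20,32,110)
shift([.4230,.305,.19],Rtool(41,32,131))
E
```

```text
clock: 8.05
position: [0.421, 0.3061, 0.0603]
eef_rot: [[-0.558, 0.753, 0.348], [0.641, 0.658, -0.396], [-0.527, 0.002, -0.85]]
ft_force: [-2.6, 1.8, 6.9]
width: 0.0113
gripper_force: 58.3
shift [-0.0702  0.0011 -0.1091] rot [ 0.19 -0.17  0.03]
```

The sleeve is gripped at 11.3 mm opening. Now I'll compute the lift and the standoff in the hook's terms.

```bash
cat >> h.py <<'E'
AX=np.array([.4655,.0958,0]); YAW=110.
def Rz(a): return Rn.from_euler('z',a,degrees=True).as_matrix()
def goal(r,z,lat=0,yaw=YAW):
    "TCP pose that puts the hook at radius r, height z, lateral lat along dipper x"
    e=np.load('grasp.npz'); RD=Rz(yaw-90); h=AX+RD@np.array([lat,r,z])
    R=RD@e['Rtd'].T; p=h-R@e['ht']; return p,R
E
python3 - <<'E'
from h import *
s=ctrl.state(); R=np.array(s['eef_rot']); RD=Rz(41)
y=R[:,1]@RD[:,0]; print('align',np.degrees(np.arccos(y)))
tcp=np.array(s['position']); cup=np.array([.3943,.2914,0])
d=RD.T@(tcp-cup); print(d)
o=tcp-RD@np.array([.028,d[1],0])*1; o[2]=0
h=o+RD@np.array([.016,0,.210])
np.savez('grasp.npz',Rtd=R.T@RD,ht=R.T@(h-tcp))
shift(tcp+[0,0,.055],R)
for r,z in((.20,.262),): shift(*goal(r,z))
E
```

```text
align 0.19238164792356033
[ 0.02978791 -0.00645767  0.06033088]
shift [-0.029   0.0001 -0.0467] rot [0. 0. 0.]
shift [-0.0372 -0.0237 -0.0382] rot [11.07 -0.05 17.84]
```

```bash
python3 shift.py '0 -0.015 0 -0.024 0 0 0;0 -0.029 0 -0.047 0 0 0;0 -0.031 -0.006 -0.045 2.8 0 4.5;0 -0.033 -0.012 -0.042 5.5 0 9;0 -0.035 -0.018 -0.04 8.3 0 13.4;0 -0.0372 -0.0237 -0.0382 11.07 0 17.84;0 -0.0372 -0.0237 -0.0382 11.07 0 17.84;0 -0.0372 -0.0237 -0.0382 11.07 0 17.84'
python3 - <<'E'
from h import *
import pickle
shift(*goal(.2,.262))
for n in('scene','wrist','top'):
    c=cam(n); pickle.dump(c,open(n+'4.pkl','wb')); 
    seat=AX+Rz(YAW-90)@[0,.085,.242]; hook=AX+Rz(YAW-90)@[0,.2,.262]
    print(n,proj(c,[seat,hook]))
    if n=='scene': cv2.imwrite('pics/s4.png',cv2.resize(c['color'][130:290,240:453],None,fx=3.7,fy=3.7,interpolation=3))
E
```

```text
clock: 8.77
position: [0.4112, 0.2813, 0.1113]
eef_rot: [[-0.292, 0.939, 0.183], [0.799, 0.345, -0.493], [-0.526, 0.002, -0.85]]
ft_force: [-0.1, -0.1, -1.4]
width: 0.011
gripper_force: 58.8
shift [ 0.     -0.0004 -0.0013] rot [-0.   -0.08  0.06]
scene [[337.06509429 186.40289288]
 [292.64871819 195.19935271]]
wrist [[ 249.29297267  628.54796342]
 [ 196.54327203 1106.01942167]]
top [[326.61524275 208.30615314]
 [281.39617568 223.08053629]]
```

View pics/s4.png

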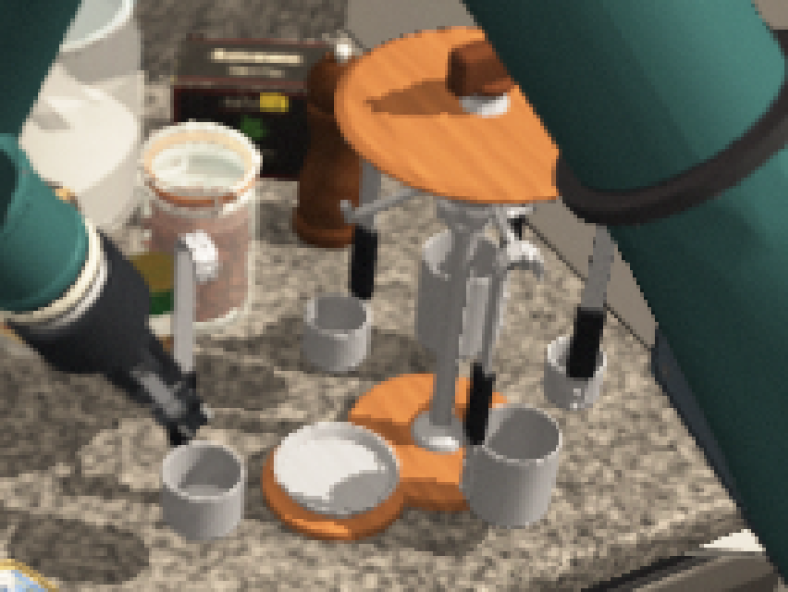

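In the scene crop the dipper hangs upright in the gripper, with its hook at crop (175–217, 232–285). The empty branch's tip is visible at (347,210) over the dish, pointing at the hook. I'll check these against the projections.

Run:
```python
from h import *
import pickle
s=pickle.load(open('scene4.pkl','rb')); t=pickle.load(open('top4.pkl','rb'))
RD=Rz(20); f=lambda c,P:proj(c,[AX+RD@np.array(p) for p in P])
arc=[(10*0+.014*np.cos(a),.2+y,.252+.014*np.sin(a)) for a in np.linspace(0,np.pi,9) for y in(-.007,.007)]+[(-.012,.2+y,.244) for y in(-.007,.007)]
q=f(s,arc);print('pred hook bbox',q.min(0),q.max(0),'seen 287.3-298.6,192.7-207')
print('pred tip',f(s,[(0,.1,.249),(0,.085,.2385)]),'seen tip',333.8,186.8)
# tip image mask, brighter blob
crop=cv2.resize(s['color'][175:200,325:350],None,fx=1,fy=1); g=crop.mean(2).astype(int)
print(g[5:20,3:20])
q=f(t,arc);print('top hook bbox',q.min(0),q.max(0)); print('tip top',f(t,[(0,.1,.249)]))
g=t['color'].mean(2).astype(int); print(g[216:232,270:296]); print(g[200:216,318:334])
```

```text
pred hook bbox [286.42286921 191.67496586] [298.74805383 205.92853679] seen 287.3-298.6,192.7-207
pred tip [[331.65003996 185.9370782 ]
 [336.94960907 187.63872914]] seen tip 333.8 186.8
[[ 35  37  43  47  49  50  58  59  60  76  92  95  95 100 110 146 152]
 [ 34  36  40  45  46  52  52  54  56  82  90  96  95  98 110 125 137]
 [ 37  38  39  41  45  47  47  55  53  84  95  95  95  96 118 131 128]
 [ 41  39  44  45  46  53  55  52  51  83  93  96  96  98 120 137 142]
 [ 40  44  46  52 115 127  87  57  57  84  95  97 105 137 143 141 137]
 [ 41  42  44  62 126 136 107  70  60  95 129 133 135 143 140 130 117]
 [ 37  40  44  55  94 107 101  80 113 134 141 136 128 122 112 113 102]
 [ 32  41  43  48  67  89  95 101 127 132 125 114 109 112 137 150 148]
 [ 31  36  41  44  55  83  94 104 111 106 101  94  94 148 166 166 158]
 [ 35  34  39  41  46  72  92  86  86  95  94  92  96 156 167 159 145]
 [ 31  35  36  41  43  53  65  61  56  74  91  95  98 146 153 148 142]
 [ 33  34  36  38  46  50  58  49  31  42  66  87 112 132 150 153 149]
 [ 50  49  55  54  57  64  68  43  19  17  34  55  88  87 126
[... 2378 characters left out ...]
 105 114 144 148 135 130 136]
 [206 206 205 203 204 209 218 192 133 105 111 135 153 139 130 133]
 [203 207 207 205 184 176 174 143 120 110 109 124 151 144 132 132]
 [205 207 208 181 141 112  70 124 128 105 107 113 139 149 134 130]
 [206 207 207 133 117 103  52 125 115 171 105 108 124 153 138 129]
 [204 205 209 168 132 160 150 182 176 224 132 105 115 142 144 132]
 [207 205 210 209 183 212 211 215 218 219 147 103 110 128 150 135]
 [207 205 207 208 208 208 209 210 186 220 181 133 108 118 147 140]
 [206 208 206 211 212 177 181 180 133 192 193 140 106 115 133 145]
 [210 211 210 183 181 129 132 132 138 139 141 124 103 113 121 140]
 [213 182 181 131 136 138 138 139 141 143 145 145 116 109 116 127]]
```

Run:
```python
from h import *
import pickle
s=pickle.load(open('scene4.pkl','rb')); t=pickle.load(open('top4.pkl','rb'))
x,e=tri([ray(s,333,185),ray(t,322.5,208.5)]); print('tip world',x,e,'stand frame lat,r,z',Rz(20).T@(x-AX))
for z in(.250,): 
  for c,u,v in((s,333,185),(t,322.5,208.5)): print(Rz(20).T@(plane(c,u,v,z)-AX))
# hook top outer: scene bbox centre-based, compare offsets at hook plane
x,e=tri([ray(s,293,199.8),ray(t,281.3,223.8)]);print('hook mid',Rz(20).T@(x-AX),e)
shift(*goal(.2,.262));shift(*goal(.125,.263));shift(*goal(.085,.263)); shift(*goal(.085,.24))
```

```text
tip world [0.43523209 0.18587534 0.24811416] [0.00017970108104623281, 0.00017970108104618958] stand frame lat,r,z [0.00236505 0.09499537 0.24811416]
[0.00032371 0.09629462 0.25      ]
[0.00239455 0.09532906 0.25      ]
hook mid [-0.00138192  0.20018802  0.25045856] [0.0004529163333927414, 0.0004529163333926282]
shift [-0.0003  0.0005 -0.0012] rot [-0.03 -0.06  0.13]
shift [-0.0646  0.0002  0.0374] rot [-0.03 -0.06  0.13]
shift [-0.0986  0.      0.0585] rot [-0.03 -0.06  0.13]
shift [-0.0865 -0.      0.078 ] rot [-0.03 -0.06  0.13]
```

```bash
python3 shift.py '0 -0.018 0.002 0.01 0 0 0;0 -0.036 0.002 0.02 0 0 0;0 -0.053 0.002 0.03 0 0 0;0 -0.066 0.002 0.038 0 0 0;0 -0.076 0.002 0.0444 0 0 0;0 -0.088 0.002 0.0515 0 0 0;0 -0.0986 0.002 0.0585 0 0 0;0 -0.0986 0.002 0.0585 0 0 0'
python3 - <<'E'
from h import *
import pickle
shift(*goal(.085,.263)); shift(*goal(.085,.243))
c=cam('top'); c=cam('scene'); pickle.dump(c,open('scene5.pkl','wb'))
cv2.imwrite('pics/s5.png',cv2.resize(c['color'][160:290,290:400],None,fx=4.6,fy=4.6,interpolation=3))
E
```

```text
clock: 9.58
position: [0.4524, 0.1699, 0.1139]
eef_rot: [[-0.288, 0.941, 0.18], [0.798, 0.339, -0.498], [-0.529, 0.0, -0.848]]
ft_force: [0.0, -0.5, -1.0]
width: 0.0113
gripper_force: 58.8
shift [ 0.0041 -0.001  -0.0019] rot [-0.28  0.14 -0.19]
shift [ 0.0147 -0.001   0.0151] rot [-0.28  0.14 -0.19]
```

View pics/s5.png

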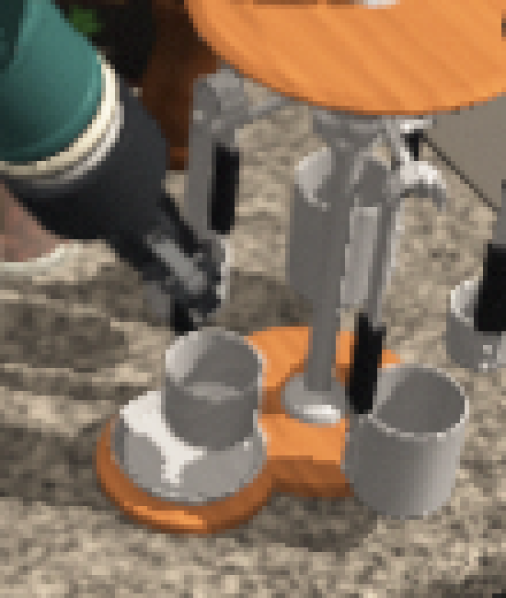

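The hook (210,100) now sits over the branch wire, with the cup over the dish. I'll lower it while watching the force.

```bash
python3 shift.py '0 0.006 0 0.003 0 0 0;0 0.009 0 0.007 0 0 0;0 0.012 0 0.011 0 0 0;0 0.0147 0 0.015 0 0 0;0 0.0147 0 0.015 0 0 0;0 0.0147 0 0.015 0 0 0'
python3 -c "
from h import *
shift(*goal(.085,.243))"
```

```text
clock: 10.18
position: [0.4549, 0.1752, 0.1001]
eef_rot: [[-0.287, 0.939, 0.188], [0.791, 0.343, -0.507], [-0.541, 0.004, -0.841]]
ft_force: [-3.7, 3.3, 50.8]
width: 0.0111
gripper_force: 65.4
shift [ 0.0039 -0.0052  0.0056] rot [ 0.02  0.92 -0.09]
```

The contact came about 7 mm early at 50 N, so I'll back off a little and measure again.

```bash
python3 shift.py '0 -0.004 -0.002 -0.007 0 0 0;0 -0.006 -0.004 -0.01 0 0 0;0 -0.006 -0.004 -0.01 0 0 0;0 -0.006 -0.004 -0.01 0 0 0'
python3 - <<'E'
from h import *
import pickle
shift(*goal(.085,.263))
s=cam('scene'); t=cam('top'); pickle.dump((s,t),open('6.pkl','wb')); p=pickle.load(open('scene5.pkl','rb'))
# dipper hook bbox region in scene, now vs predicted
st=ctrl.state(); e=np.load('grasp.npz'); R=np.array(st['eef_rot']); RD=R@e['Rtd']; h=np.array(st['position'])+R@e['ht']
print('hook est stand',Rz(20).T@(h-AX), 'tilt',np.degrees(np.arccos(RD[2,2])))
o=h-RD@[.016,0,.21]
rim=[o+RD@np.array([.026*np.cos(a),.026*np.sin(a),.04]) for a in np.linspace(0,6.28,40)]
q=proj(s,rim);print('cup rim pred bbox',q.min(0),q.max(0))
q=proj(s,[o+RD@np.array(v) for v in [(.034,0,.102),(.034,0,.042),(.022,0,.102),(.028,0,.21),(.016,0,.214),(.002,0,.192)]]);print('sleeve top/bot, strap, hook pts',q)
g=s['color'].mean(2).astype(int); print(g[172:206,326:352])
E
```

```text
clock: 10.52
position: [0.446, 0.1777, 0.1038]
eef_rot: [[-0.293, 0.939, 0.182], [0.798, 0.345, -0.494], [-0.526, 0.0, -0.85]]
ft_force: [0.0, 0.4, -1.8]
width: 0.0112
gripper_force: 58.7
shift [-0.0094  0.0023 -0.0054] rot [-0.08 -0.07  0.1 ]
hook est stand [-0.00196023  0.0895614   0.25334815] tilt 0.16021415993811272
cup rim pred bbox [323.96484808 235.96867949] [345.73910303 251.13710291]
sleeve top/bot, strap, hook pts [[328.66410706 215.6813427 ]
 [327.10713282 234.32017122]
 [331.48460254 218.62935924]
 [333.19853669 180.55766835]
 [336.35348308 182.01318644]
 [339.18761605 193.29946016]]
[[ 31  33  31  31  29  36  39  43  46  47  51  70  94 120 128 129 136 145
  152 151 148 146 149 150 155 154]
 [ 32  33  31  32  34  39  41  45  47  51  57  75  81  95 112 124 130 134
  142 148 147 147 146 150 155 158]
 [ 36  31  33  36  38  36  42  47  47  50  54  76  86  85  90  99 124 129
  133 138 144 142 143 146 150 156]
 [ 32  32  33  40  42  45  45  50  51  54  58  70  87  94  89  83  99 122
  132 133 139 141 140 139 142 150]
 [ 35  34  36  40  43  46  47  52  54  57  57  70  88  95  96
[... 2509 characters left out ...]
40 123 139
  141 151 151 152 157 148 136 130]
 [138 146 114  93  93  96  94 107  73  25  17  15  14  18  23  60 129 145
  147 140 139 157 164 163 162 149]
 [145 150 115  95  95  94  97 105  68  26  16  17  20  16  24  69 134 142
  139 138 146 158 159 156 156 152]
 [148 132 108  93  97  95  95 112  65  17  14  19  16  18  21  77 121 123
  118 139 157 150 137 136 148 150]
 [147 126 103  93  95  93  93 105  59  15  13  15  13  21  24  91 127 137
  149 169 177 160 142 146 153 142]
 [145 138 110  96  97  96  95  99  55  15  16  15  15  19  25 105 152 163
  157 169 182 181 178 177 170 150]
 [136 134 111  96  96  96  96  99  56  18  15  12  15  21  25 139 176 175
  167 162 154 149 164 174 171 155]]
```

Run:
```python
from h import *
shift(*goal(.080,.257,.003)); shift(*goal(.080,.249,.003)); shift(*goal(.08,.243,.003))
```

```text
shift [-0.0101  0.0053  0.002 ] rot [-0.13 -0.03  0.09]
shift [-0.0059  0.0053  0.0087] rot [-0.13 -0.03  0.09]
shift [-0.0028  0.0053  0.0138] rot [-0.13 -0.03  0.09]
```

```bash
python3 shift.py '0 -0.006 0.003 0 0 0 0;0 -0.0101 0.0053 0.002 0 0 0;0 -0.0101 0.0053 0.002 0 0 0;0 -0.008 0.0053 0.0055 0 0 0;0 -0.006 0.0053 0.0087 0 0 0;0 -0.006 0.0053 0.0087 0 0 0'
python3 -c "
from h import *
print(ctrl.state()['ft_torque']);shift(*goal(.080,.249,.003)); shift(*goal(.08,.243,.003))"
```

```text
clock: 11.12
position: [0.4546, 0.1697, 0.0995]
eef_rot: [[-0.292, 0.939, 0.181], [0.798, 0.344, -0.495], [-0.527, 0.0, -0.85]]
ft_force: [-0.1, 0.3, -1.4]
width: 0.0117
gripper_force: 58.7
[0.70638855 0.22380575 0.00931541]
shift [ 0.0004 -0.     -0.0001] rot [-0.13 -0.02  0.05]
shift [ 0.0035 -0.      0.005 ] rot [-0.13 -0.02  0.05]
```

No contact at 0.249 this time, so I'll keep lowering gently.

```bash
python3 shift.py '0 0.001 0 0.0017 0 0 0;0 0.002 0 0.0034 0 0 0;0 0.002 0 0.0034 0 0 0'; python3 shift.py '0 0.001 0 0.0017 0 0 0;0 0.001 0 0.0017 0 0 0'; python3 -c "
from h import *
shift(*goal(.08,.243,.003))"
```

```text
clock: 11.37
position: [0.4548, 0.1697, 0.096]
eef_rot: [[-0.292, 0.939, 0.182], [0.798, 0.344, -0.495], [-0.527, 0.001, -0.85]]
ft_force: [-0.3, 0.2, -1.8]
width: 0.0112
gripper_force: 58.7
clock: 11.53
position: [0.455, 0.1697, 0.0942]
eef_rot: [[-0.291, 0.939, 0.182], [0.798, 0.344, -0.494], [-0.527, 0.001, -0.85]]
ft_force: [-0.4, -0.4, -1.6]
width: 0.0113
gripper_force: 58.7
shift [ 0.0009 -0.0004  0.0004] rot [-0.09 -0.03  0.01]
```

```bash
python3 shift.py '0 0.001 0 0.0017 0 0 0;0 0.001 0 0.0017 0 0 0'; python3 shift.py '0 0.001 0 0.0017 0 0 0;0 0.001 0 0.0017 0 0 0';  python3 -c "
from h import *
shift(*goal(.08,.242,.003))"
```

```text
clock: 11.7
position: [0.455, 0.1696, 0.0922]
eef_rot: [[-0.291, 0.939, 0.182], [0.798, 0.343, -0.495], [-0.527, 0.001, -0.85]]
ft_force: [-0.2, -0.2, -1.9]
width: 0.0111
gripper_force: 58.7
clock: 11.87
position: [0.4558, 0.1688, 0.0918]
eef_rot: [[-0.29, 0.939, 0.183], [0.797, 0.343, -0.497], [-0.53, 0.001, -0.848]]
ft_force: [-1.7, 1.8, 9.3]
width: 0.0113
gripper_force: 60.2
shift [ 0.0011 -0.0008 -0.0013] rot [-0.09  0.17 -0.02]
```

Seated at 0.242 with contact, as it should be. I'll relieve it slightly and open.

```bash
python3 shift.py '0 -0.0005 0 -0.0008 0 0 0;0 -0.0005 0 -0.0008 0 0 0;0.015 -0.0005 0 -0.0008 0 0 0;0.018 -0.0005 0 -0.0008 0 0 0;0.022 -0.0005 0 -0.0008 0 0 0;0.03 -0.0005 0 -0.0008 0 0 0;0.04 -0.0005 0 -0.0008 0 0 0;0.05 -0.0005 0 -0.0008 0 0 0'
python3 shift.py '0.05 0 0 0 0 0 0;0.05 0 0 0 0 0 0;0.05 0 0 0 0 0 0;0.05 0 0 0 0 0 0'
python3 - <<'E'
from h import *
import pickle
c=cam('wrist'); k=cv2.inRange(c['color'],(0,0,0),(55,55,55)); k[:130]=0;k[260:]=0;k[:,:200]=0;k[:,350:]=0
n,l,st,ce=cv2.connectedComponentsWithStats(k); print([(x.tolist()) for x in st[1:] if x[4]>60])
cv2.imwrite('pics/w7.png',c['color'])
E
```

```text
clock: 12.53
position: [0.4551, 0.1695, 0.0913]
eef_rot: [[-0.291, 0.939, 0.182], [0.798, 0.343, -0.495], [-0.527, 0.001, -0.85]]
ft_force: [-0.8, 0.4, 0.1]
width: 0.0495
gripper_force: 0.0
clock: 12.87
position: [0.4551, 0.1696, 0.0914]
eef_rot: [[-0.291, 0.939, 0.182], [0.798, 0.343, -0.494], [-0.527, 0.001, -0.85]]
ft_force: [1.0, 0.8, 0.4]
width: 0.0499
gripper_force: 0.0
[[250, 220, 24, 40, 889]]
```

The dipper is released and its sleeve hangs between the fingers. I'll back out along the tool axis.

```bash
python3 shift.py '0.05 0 -0.003 -0.01 0 0 0;0.05 0 -0.003 -0.03 0 0 0;0.05 0 -0.003 -0.05 0 0 0;0.05 0 -0.003 -0.08 0 0 0;0.05 0 -0.003 -0.11 0 0 0;0.05 0 -0.003 -0.14 0 0 0;0.05 0 -0.003 -0.16 0 0 0;0.05 0 -0.003 -0.16 0 0 0'
python3 shift.py '0.05 0.05 0 -0.06 0 0 0;0.05 0.05 0 -0.06 0 0 0;0.05 0.05 0 -0.06 0 0 0;0.05 0.05 0 -0.06 0 0 0;0.05 0.05 0 -0.06 0 0 0;0.05 0.05 0 -0.06 0 0 0;0.05 0.05 0 -0.06 0 0 0;0.05 0.05 0 -0.06 0 0 0' | head -2
python3 - <<'E'
from h import *
import pickle,time
ims=[]
for i in range(3):
    s=cam('scene'); ims.append(s['color'].astype(int))
print('motion',[int(abs(ims[i+1]-ims[i])[150:290,280:420].max()) for i in(0,1)])
t=cam('top'); pickle.dump((s,t),open('8.pkl','wb'))
o=AX+Rz(20)@np.array([-.016,.08,.032]); RD=Rz(20)
f=lambda p:proj(s,[o+RD@np.array(p)])[0]
print('pred sleeve top/bot',f((.028,0,.102)),f((.028,0,.042)))
k=cv2.inRange(s['color'],(0,0,0),(50,50,50))[200:250,315:350]
n,l,st,ce=cv2.connectedComponentsWithStats(k)
for x in st[1:]:
    if x[4]>20: print('dark',x+[315,200,0,0,0])
rim=[o+RD@np.array([.026*np.cos(a),.026*np.sin(a),.04]) for a in np.linspace(0,6.28,40)]
q=proj(s,rim);print('rim pred',q.min(0),q.max(0))
g=s['color'].mean(2).astype(int); print(g[176:198,324:346])
cv2.imwrite('pics/s8.png',s['color'])
E
```

```text
clock: 13.58
position: [0.4237, 0.2522, 0.2307]
eef_rot: [[-0.293, 0.938, 0.187], [0.801, 0.347, -0.487], [-0.522, 0.008, -0.853]]
ft_force: [-0.1, 1.0, -0.5]
width: 0.05
gripper_force: 0.0
clock: 14.25
position: [0.3979, 0.3156, 0.2518]
motion [41, 28]
pred sleeve top/bot [332.62141018 218.87831591] [330.93065296 237.25699275]
dark [336 200   6  11  45]
dark [328 221   8  19 117]
rim pred [326.49818608 237.42037284] [348.0627227  252.52397341]
[[ 37  36  37  38  38  41  43  48  52  56  57  59  61  72  90  99  98  92
  100 102 105 125]
 [ 38  36  36  37  39  41  44  51  52  58  58  61  62  76  91  96 101  98
  106 134 124 107]
 [ 36  37  34  36  37  43  45  50  55  58  59  63  65  79  95  97 100  99
  104 152 154 131]
 [ 37  34  33  33  38  42  46  53  55  59  63  62  62  82  93  97 100 100
  108 146 154 155]
 [ 36  33  33  33  33  39  43  46  50  56  60  61  61  79  93  99  96 103
  116 147 156 152]
 [ 32  31  32  35  36  38  41  47  48  51  51  59  58  79  95  99  98 102
  106 124 140 148]
 [ 31  33  33  36  40  41  41  43  48  49  52  52  78 143 136 113 103 105
  119 133 127 145]

[... 695 characters left out ...]
9  99  79  96 114 114 113 109
  111 125 141 142]
 [ 41  40  38  37  35  35  39  85  99 100 102 101  85  80  97 110 111 119
  104 135 148 146]
 [ 42  46  42  47  51  53  55  90 101 102 102  99  74  77 106 113 109 110
  101 138 139 134]
 [ 37  44  47  50  53  58  63  93  99 102 101  99  69  69  99 107 104 103
  109 131 124 140]
 [ 31  34  40  40  41  47  55  88 101 102 101  97  68  68  94 100  83  69
  108 128 123 125]
 [ 29  29  35  32  33  36  45  87 102 102 101  99  67  48  62  63  42  35
  109 122 119 118]
 [ 57  44  35  30  32  33  48  89 102 101 100 100  61  27  27  24  22  22
  124 149 151 140]
 [116 112 102  98  86  86  83  96 101 101 100  99  62  24  14  17  22  29
  141 168 162 152]]
```

```bash
Z='see below'; for i in 1 2 3; do python3 shift.py '0.05 0 0 0 0 0 0;0.05 0 0 0 0 0 0;0.05 0 0 0 0 0 0;0.05 0 0 0 0 0 0;0.05 0 0 0 0 0 0;0.05 0 0 0 0 0 0;0.05 0 0 0 0 0 0;0.05 0 0 0 0 0 0' | head -1; done
cat > mot.py <<'E'
from h import *
def cen(c):
    k=cv2.inRange(c['color'],(0,0,0),(60,60,60))[215:245,322:342]
    w=np.where(k>0); return w[1].mean()+322,w[0].mean()+215
for i in range(12): 
    c=cam('scene'); print(np.round(cen(c),2),end=' ')
    g=c['color'].astype(int)
    if i: print(abs(g-p)[170:290,300:350].mean().round(3))
    p=g
t=cam('top'); hsv=cv2.cvtColor(t['color'],cv2.COLOR_BGR2HSV)
m=cv2.inRange(hsv,(0,90,20),(14,255,110)); m[:,:345]=0;m[:,385:]=0;m[215:]=0;m[:175]=0
w=max(cv2.findContours(m,0,1)[0],key=cv2.contourArea); print('knob rect',cv2.minAreaRect(w), ctrl.state()['ft_force'])
vx=cv2.fitLine(w,2,0,.01,.01).ravel();a=plane(t,vx[2]-20*vx[0],vx[3]-20*vx[1],.335);b=plane(t,vx[2]+20*vx[0],vx[3]+20*vx[1],.335);print('knob yaw',np.degrees(np.arctan2(*(b-a)[1::-1])))
E
python3 mot.py
```

```text
clock: 15.12
clock: 15.78
clock: 16.45
[331.64 230.02] [331.61 230.06] 1.271
[331.61 230.06] 1.268
[331.61 230.06] 1.275
[331.61 230.06] 1.278
[331.58 230.05] 1.277
[331.61 230.06] 1.285
[331.61 230.06] 1.268
[331.61 230.06] 1.274
[331.61 230.06] 1.269
[331.61 230.06] 1.262
[331.61 230.06] 1.273
knob rect ((364.4150695800781, 191.9528350830078), (12.225088119506836, 24.724897384643555), 74.05460357666016) [2.01931702 0.51662892 0.25088008]
knob yaw -69.65797093884926
```

The dipper hangs still (the sleeve centroid stays within 0.1 px), the knob's yaw of about 110° is the home position, and the arm is clear. I'm handing the job in.

```bash
python3 -c "
from cell import ctrl
print(ctrl.close_job())"
```

```text
the job is handed in; nothing more can be done
None
```

I turned the carousel one click home, hung the dipper on the empty branch, where it hung still over the dish with the arm clear of it, and handed the job in; it gave no verdict. A first try at seating the hook met about 50 N at the wrist, so I backed off, corrected the position and reseated it.

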